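# Unpin the figure clamp and hold its jaw open at the mark

### The job

Draw the locking pin up out of the figure clamp, stand it in the empty pot and let go of it there. Then take the wooden crossbar of the clamp's spring-loaded jaw, pull it back until the jaw's pointer lines up with the marker on the rail, and finish still holding it there against the spring, so that a colleague can set a figure in the jaws. Keep the pot upright and leave everything else on the table where it stands.

Things in the scene. Friction and masses are not known exactly. Their poses are not given: they have to be found in the camera images.
- clamp: Figure clamp, fixed to the table: dark steel base plate 250 x 120 x 12 mm with two aluminium rails along it (tops 48 mm above the table, outer faces 44 mm either side of the centre line), a fixed wooden jaw (85 mm high) at its +x end and a sliding wooden jaw beside it. Origin on the table at the axis of the pin's socket (the plate reaches from 115 mm behind it to 135 mm ahead in x); x runs along the rails from the crossbar towards the jaws (the jaw is pulled along -x), z up.
- carriage (a joint): Travel of the sliding jaw with its tongue, crossbar and pointer (one rigid piece), m: 0 = jaws closed, grows as the crossbar is pulled along the clamp's -x, end stop at 0.095. A spring pulls it back shut: about 5 N at 0, 12 N more per 0.1 m; let go, it snaps shut. While the pin is in, it is locked (1 to 2 mm of play).
- handle (a point): Centre of the wooden crossbar of the sliding jaw, 85 mm above the table, 62 mm from the pin's axis on the -x side when shut. The bar is 90 mm long across the clamp (y), 16 mm thick along x, 22 mm tall; its middle stands on a post 40 mm wide and 12 mm thick rising from the steel tongue, whose top is 49 mm above the table. Free space on both x sides once the pin is out. Moves with the jaw.
- pointer (a point): Tip of the jaw's pointer, a dark steel bar 4 mm wide (along x) that sticks out sideways over the rail on the clamp's +y side, 56 mm above the table, 45 mm to the jaw side (+x) of the pin's axis when shut. Moves with the jaw. Axes as the clamp's.
- mark (a point): Inner top edge of the marker's fin, an upright steel fin 4 mm wide (along x) on a block clipped to the outside of the +y rail, 56 mm above the table and fixed for the run; its place along the rail differs from run to run (40 to 80 mm of jaw travel). The pointer lines up with it when both have the same x in the clamp's frame; the pointer passes 4 mm beside it without touching. Axes as the clamp's.
- pin: Locking pin, 160 mm long, about 100 g: steel shaft 10 mm in diameter over the lower 100 mm, then a wooden grip 22 mm in diameter (18 mm at its foot, rounded top). Stands loose and upright through the tongue into the clamp's socket, its foot 12 mm above the table; the hole's mouth is 49 mm above the table. Origin at the centre of the foot, z along the pin towards the grip.
- pot: The empty pot: white ceramic, loose, 450 g, 80 mm across the rim, 95 mm high, inside about 68 to 72 mm wide, floor 6 mm thick; the pin is to stand (or lean) in it, foot on its floor. Origin at the centre of the underside, z up. It and the brush pot swap sides from run to run.
- brush_pot: The same kind of pot full of brushes up to about 250 mm high, leave alone. Origin at the centre of the underside.
- tub: Open white tub with brown plaster, 104 mm across, 70 mm high, leave alone. Origin at the centre of the underside.
- scissors: Scissors lying on the table, 165 mm long, 10 mm thick, leave alone. Origin 10 mm from the pivot.
- figure: Four-legged animal figure of foil and plaster on a plywood board 130 x 100 mm, 200 mm high, leave alone. Origin at the centre of the underside.
- spatula: Modelling spatula lying on the table, 200 mm long, leave alone.
- sanding_block: Cork sanding block 100 x 60 x 35 mm, leave alone. Origin at the centre of the underside.
Things that resemble listed ones, but are neither listed nor needed, are in the scene too. What is meant by the pin is not blue or turquoise, and is the larger of those in its own colour.

How it is judged (in metres and radians):
On the way, in this order (a step that is already met when the one before it is completed fails the run):
1. the pin is drawn up clear of the clamp (height (world z) of pin above 0.055 m), for 0.1 s.
2. the pin stands released in the upright empty pot (z of pin in the frame of pot between -0.005 and 0.03 m and horizontal distance between pin and pot below 0.036 m and angle between pot's own z axis and vertical below 0.1 rad and contact force between the fingers and pin below 0.05 N), for 0.3 s.
3. the jaw is held by the fingers with its pointer at the mark (x of pointer in the frame of mark between -0.005 and 0.005 m and contact force between the fingers and carriage above 2 N and velocity of joint carriage between -0.01 and 0.01 m/s), for 0.5 s.
At the end, for the whole second after the job is handed in: The fingers hold the sliding jaw (more than 2 N on it) at rest with its pointer within 5 mm of the marker along the rail; the pin is released and at rest in the pot, its foot within 36 mm of the pot's axis and less than 30 mm above the pot's underside; the pot is upright within 0.1 rad (all of step 2 and all of step 3 and linear speed of pin below 0.02 m/s); the arm keeps its last pose, push and grip.
It fails at once if a bystander (brush pot, tub, scissors, figure, spatula or sanding block) is shifted by more than 30 mm (distance of any of brush_pot, tub, scissors, figure, spatula, sanding_block from where it was at the start of the episode above 0.03 m).
It also fails if it takes over 58 s, if anything falls off the work surface, if the arm or the gripper's body presses on something with over 40 N, if the wrist force passes 120 N, or if a joint passes its speed limit or range.

### The arm

A 6-joint arm with a two-finger parallel gripper is mounted at the origin on the work surface. World frame = base frame: x ahead of the robot, y to its left, z up, the work surface at z = 0. Lengths are in mm, angles in rad, forces in N, time in s.
With the tool pointing down it reaches from about 350 to 775 mm from the base axis. Payload 7.3 kg.
Tool frame: the origin (TCP) lies at the very end of the fingers, on their centre line; the grasp point (between the pads) lies 19 mm behind it (bot.tcp_to_grasp is the distance from the TCP to the grasp point, in mm); z points along the fingers, y is the direction in which the jaws open and shut (so a half turn about z gives the same grasp; the last joint's range is limited). The gripper opens to 92 mm and grips with 3 to 60 N. Pads are 19 mm wide; open, the fingers measure 130 mm over their backs; the gripper's body (75 mm by 190 mm) begins 47 mm behind the grasp point.
Start: joints at [1.16, 0.342, 1.524, -0, 1.275, -0.146], TCP at [137.385, 506.725, 226.741] pointing down, gripper open.
Joint ranges: [-2.53, 2.53], [-0.77, 2.02], [0.04, 2.7], [-1, 4.14], [0.28, 2.66], [-3.11, 3.11]. Speed limits (rad/s): [2.57, 2.57, 3.14, 3.14, 3.14, 3.14].

### API

Orientations are given as [roll, pitch, yaw] about the fixed x, y, z axes, in that order (R = Rz(yaw) Ry(pitch) Rx(roll)).
In Python, from plant import bot gives the robot as it stands. The module is installed in compiled form; this text tells all that it offers.
- The arm moves only by the tool carry_out, never from a script. Its argument "motion" is a list of rows, each a list of 5 numbers: the closure, from 0 (fully open) to 1 (shut), then the shift along the tool's x, y, z in mm, then the turn about the tool's z in degrees. In form: [[claw, dx, dy, dz, spin], ...]. A call has 1 to 10 rows; each row is the pose to reach, as a shift and turn from the pose measured when the call began, along the tool's axes at that moment; what a row does not reach only later rows make up. A row lasts 1/8 s, in which the tool goes at most 62.5 mm and 10.7 degrees, less where a joint would pass 70% of its speed; a pose out of reach is approached as far as the arm can. A call with a gripper value outside its range is refused whole. The fingers move at their own pace and stop on an object; the grip force is fixed at half the most. Time passes only in rows, so rows that repeat a pose let the fingers close. It gives the time, the measured TCP pose, the force and the opening at its end, in the units of the state.
- bot.get_obs(): the state, without advancing time (a new reading comes with each control period).
- bot.capture(name): name is "scene" or "top"; returns a dict with "color" (420x560x3 uint8, red, green, blue), "depth" (420x560 float32, mm along the optical axis (not along the pixel's ray), 0 where there is no reading), "K" (3x3 intrinsics, pixels), "camera_from_world" (4x4, takes a point from world to camera coordinates). Camera axes: x right, y down, z forward; pixel columns grow to the right and rows downward; lengths in mm; the calibration is good to about 2 mm. A picture is of the moment at which its call begins.
- bot.close_job(): hands the job in, once; it reports no verdict.
The state is a dict: "time": time; "joint_positions": joint angles; "dq": joint speeds; "tau": joint torques, N m; "tool_pos": TCP position; "tcp_rot": TCP orientation; "contact_force": force on the tool from outside, world axes, zero at the start; "moment": the same for the moment, N m; "grip_width": finger opening in mm.
Only numpy, scipy, OpenCV 4.12 (cv2) and the standard library are available. Lean on these libraries where they do the work, as an engineer would, in place of code of your own. Each camera call takes 0.05 s, during which the arm holds its last target.

## Working session

There is one attempt and no reset: what is moved stays moved. The work goes in short steps, Python scripts to look and compute and a tool call to move; the robot and the scene stay as the last step left them, time stands still between calls to the robot, and variables do not carry over. Pictures are saved under pics/ and viewed, and the job is handed in when it is done.

Besides the shell and the picture viewer there is one more tool, called after ">>>" by a JSON object that holds its "api" and its "payload". carry_out: Moves the arm, as the interface text tells. Its arguments: {"type":"object","properties":{"motion":{"type":"array","items":{"type":"array","items":{"type":"number"}}}},"required":["motion"]}

```bash
mkdir -p pics; cat > h.py <<'E'
import numpy as np, cv2
from plant import bot
def save(n,img,s=1):
    img=cv2.resize(img,None,fx=s,fy=s,interpolation=cv2.INTER_CUBIC); cv2.imwrite('pics/'+n,img[...,::-1])
def world(c,u,v,z=None):
    K=c['K'];T=np.linalg.inv(c['camera_from_world'])
    r=np.linalg.inv(K)@[u,v,1]
    if z is None:
        d=c['depth'][int(round(v)),int(round(u))]; return T[:3,:3]@(r*d)+T[:3,3]
    d=T[:3,:3]@r; o=T[:3,3]; return o+d*(z-o[2])/d[2]
def proj(c,p):
    q=c['camera_from_world']@np.append(p,1); q=c['K']@q[:3]; return q[:2]/q[2]
E
python3 - <<'E'
from h import *
import pickle
for n in('scene','top'):
    c=bot.capture(n); pickle.dump(c,open(n+'0.pkl','wb')); save(n+'0.png',c['color'],1.4)
    print(n,np.linalg.inv(c['camera_from_world'])[:3].round(2).tolist(), c['K'].tolist())
o=bot.get_obs();print(o)
E
```

```text
scene [[0.78, 0.45, -0.43, 1052.9], [0.62, -0.54, 0.56, -650.63], [0.02, -0.71, -0.7, 935.13]] [[461.8558292399867, 0.0, 273.1501639578918], [0.0, 461.8558292399867, 206.24569524497824], [0.0, 0.0, 1.0]]
top [[0.01, -1.0, 0.07, 421.63], [-1.0, -0.01, 0.0, 40.01], [-0.0, -0.07, -1.0, 1242.88]] [[380.31081158702375, 0.0, 275.4055023378208], [0.0, 380.31081158702375, 212.54138022278826], [0.0, 0.0, 1.0]]
{'time': 0.1, 'joint_positions': array([ 1.15996952e+00,  3.42607870e-01,  1.52490908e+00,  1.78184824e-06,
        1.27536851e+00, -1.45986553e-01]), 'dq': array([ 3.75938818e-04,  5.13719044e-04, -2.37043683e-03,  9.53494714e-04,
       -1.22690357e-03,  1.99347209e-05]), 'tau': array([ 3.48692929e-04, -4.32009566e+01, -2.44692099e+01,  7.18640140e-02,
        5.25715796e-02, -6.58722979e-05]), 'tool_pos': array([137.25220852, 506.38105875, 226.14222886]), 'tcp_rot': array([-3.14031385e+00, -1.89747771e-04,  2.87675176e+00]), 'contact_force': array([ 0.45476028,  0.77465647, -0.72002292]), 'moment': array([ 0.01415023, -0.02014163,  0.00681433]), 'grip_width': 91.92680638721235}
```

View pics/scene0.png

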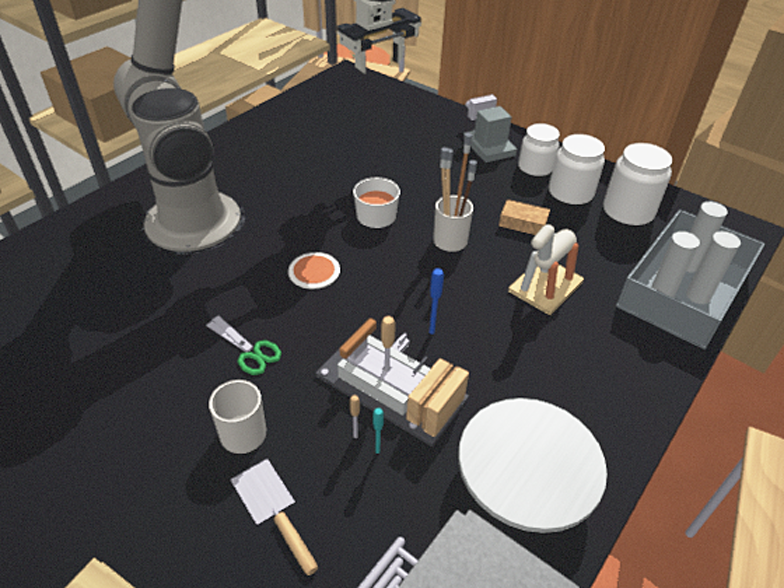

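View pics/top0.png

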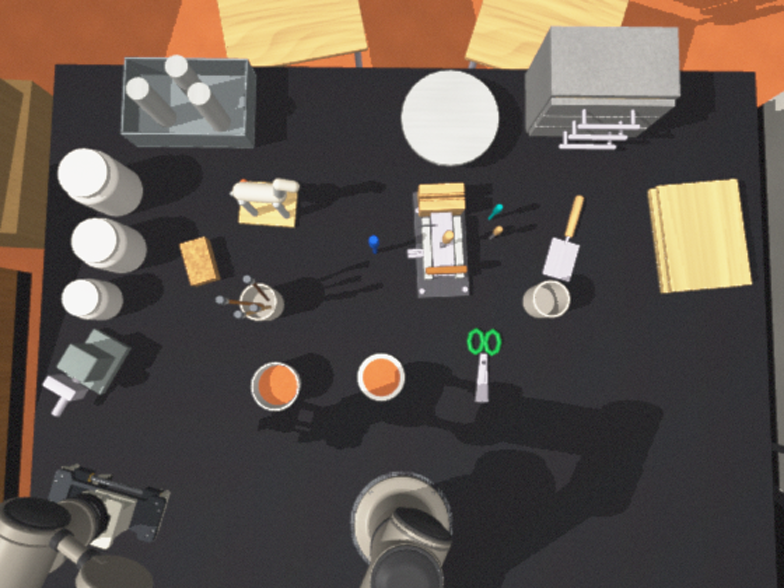

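The picture shows several similar pins. In scene0.png: wooden grip in the clamp (388,335), a smaller wooden one beside it (355,405), blue (437,290) and turquoise (378,420). The one in the clamp fits: it is wooden, the larger of its colour and stands in the socket. The empty pot is at (238,415), and the brush pot at (452,220). I'll confirm with crops.

```bash
python3 - <<'E'
from h import *
import pickle
s=pickle.load(open('scene0.pkl','rb'));t=pickle.load(open('top0.pkl','rb'))
save('sc.png',s['color'][215:325,215:345],5); save('tc.png',t['color'][120:220,265:425],5)
E
```

```text
(no output)
```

View pics/sc.png

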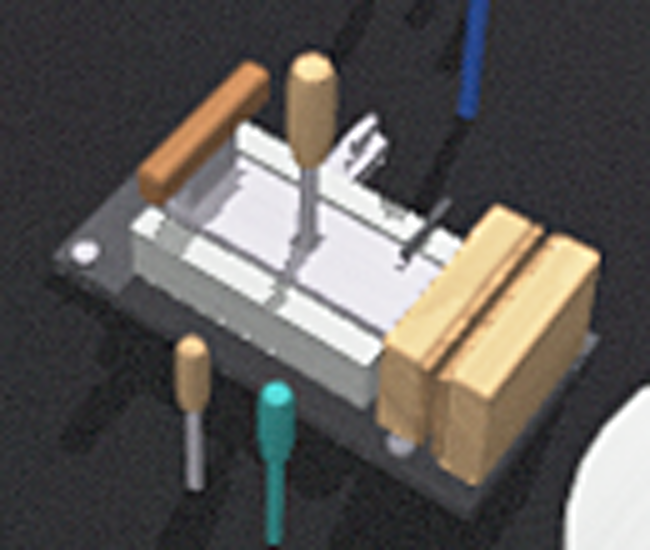

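View pics/tc.png

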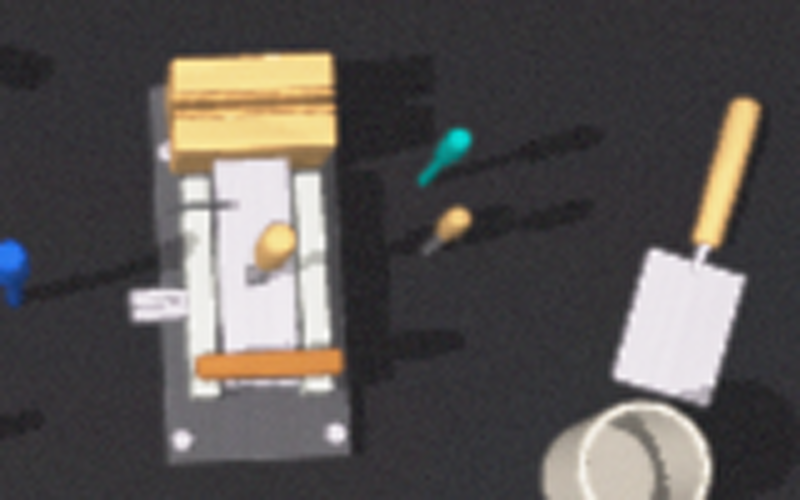

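```bash
python3 - <<'E'
from h import *
import pickle
s=pickle.load(open('scene0.pkl','rb'));t=pickle.load(open('top0.pkl','rb'))
def tri(a,b):
    A=[];B=[]
    for c,p in((s,a),(t,b)):
        P=c['K']@c['camera_from_world'][:3]
        for i in(0,1):
            r=P[i]-p[i]*P[2];A.append(r[:3]);B.append(-r[3])
    x=np.linalg.lstsq(np.array(A),np.array(B),rcond=None)[0]; return x,np.r_[proj(s,x)-a,proj(t,x)-b].round(1)
for c,n,roi in((s,'s',(215,280,235,275)),(t,'t',(180,205,295,345))):
    r=c['color'][roi[0]:roi[1],roi[2]:roi[3]]
    h=cv2.cvtColor(r,cv2.COLOR_RGB2HSV); m=cv2.inRange(h,(3,130,60),(14,255,255))
    k,l,st,ce=cv2.connectedComponentsWithStats(m); i=1+st[1:,4].argmax()
    ys,xs=np.where(l==i); print(n,st[i],ce[i]+[roi[2],roi[0]])
    print(cv2.minAreaRect(np.c_[xs+roi[2],ys+roi[0]].astype(np.float32)))
    if n=='t':
        for z in(96,):print('bar c',world(c,*(ce[i]+[roi[2],roi[0]]),z))
# clamp base bolts / pixel guesses in crops
sc=lambda u,v:(215+(u-2)/5,215+(v-2)/5)
tc=lambda u,v:(265+(u-2)/5,120+(v-2)/5)
print('pin shaft base top',world(t,*tc(252,275),49), 'grip top tri',tri(sc(312,62),tc(283,237)))
print('pin base scene',world(s,*sc(303,240),49))
print('bolts z12',world(t,*tc(181,440),14),world(t,*tc(336,432),14), world(s,*sc(85,252),14))
print('ptr',world(t,*tc(182,206),56),world(s,*sc(447,203),56))
print('ptr base',world(t,*tc(235,205),56),world(s,*sc(400,263),56))
print('mark in',world(t,*tc(187,304),56),'out',world(t,*tc(130,305),40))
print('mark sc',world(s,*sc(345,170),56),world(s,*sc(378,120),56))
# pot rim
x=world(t,*tc(645,467),95);print('rim crude',x)
E
```

```text
s [  8  13  26  28 199] [254.71859296 240.59798995]
((255.0, 241.00001525878906), (7.071067810058594, 33.941123962402344), 45.0)
t [ 9 10 30  6 84] [320.33333333 192.42857143]
((318.51605224609375, 192.36886596679688), (4.430596828460693, 29.05950355529785), 87.51044464111328)
bar c [568.05939659 -94.25291718  96.        ]
pin shaft base top [630.7710602 -82.7053727  49.       ] grip top tri (array([631.39297541, -87.14313894, 173.4154716 ]), array([-0.2,  0. , -0.1, -0.1]))
pin base scene [631.96809381 -90.1023473   49.        ]
bolts z12 [528.30705286 -40.63992158  14.        ] [ 534.62792942 -141.15342296   14.        ] [ 535.21854389 -142.97389419   14.        ]
ptr [673.10858548 -37.58980156  56.        ] [675.79312293 -32.03485943  56.        ]
ptr base [674.11748887 -71.08407297  56.        ] [679.87641089 -76.18658269  56.        ]
mark in [610.64936791 -41.12533795  56.        ] out [612.15239655  -5.85107862  40.        ]
mark sc [624.26549996 -46.92247522  56.        ] [617.17388648 -10.26687389  56.        ]
rim crude [ 507.98418567 -316.17912809   95.        ]
```

```bash
python3 - <<'E'
from h import *
import pickle
s=pickle.load(open('scene0.pkl','rb'));t=pickle.load(open('top0.pkl','rb'))
save('sm.png',s['color'][232:275,260:315],14); save('tm.png',t['color'][145:205,280:340],10)
E
```

```text
(no output)
```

View pics/sm.png

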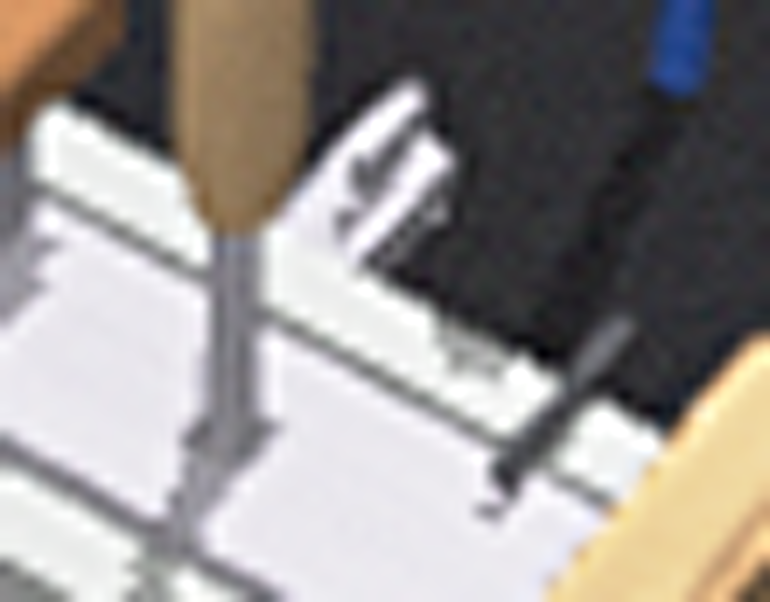

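View pics/tm.png

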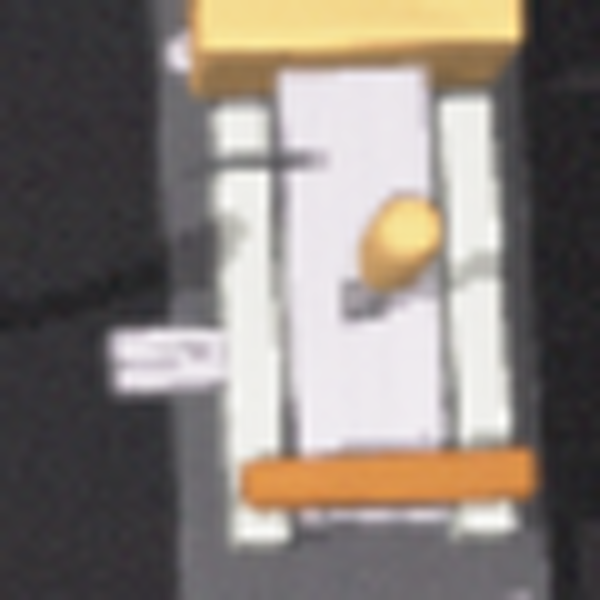

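The crops confirm that the larger wooden-grip pin stands in the clamp, with the pointer at tm.png (265,158) and the marker at (165,357). Next I'll refine the positions from depth.

```bash
cat >> h.py <<'E'
def cloud(c):
    d=c['depth'];v,u=np.indices(d.shape);K=c['K'];T=np.linalg.inv(c['camera_from_world'])
    p=np.stack([(u-K[0,2])/K[0,0]*d,(v-K[1,2])/K[1,1]*d,d],-1)
    P=p@T[:3,:3].T+T[:3,3]; P[d==0]=np.nan; return P
def plan(p,yaw,o=None):
    o=o or bot.get_obs(); from scipy.spatial.transform import Rotation as R
    Rm=R.from_euler('xyz',o['tcp_rot']).as_matrix()
    d=Rm.T@(np.array(p)-o['tool_pos']); sp=-np.degrees((yaw-o['tcp_rot'][2]+np.pi)%(2*np.pi)-np.pi)
    print('t',o['time'],'shift',d.round(1),'spin',round(sp,1),'tcp',o['tool_pos'].round(1),o['tcp_rot'].round(3),'F',o['contact_force'].round(1),'w',round(o['grip_width'],1))
E
python3 - <<'E'
from h import *
import pickle
s=pickle.load(open('scene0.pkl','rb'));t=pickle.load(open('top0.pkl','rb'))
from scipy.optimize import least_squares
def circ(q):
    r=least_squares(lambda a:np.hypot(q[:,0]-a[0],q[:,1]-a[1])-a[2],[*q[:,:2].mean(0),30],loss='soft_l1');return r.x.round(1)
for n,c in(('s',s),('t',t)):
    P=cloud(c);d=np.linalg.norm(P[...,:2]-[631,-87],axis=-1)
    for a,b in((50,108),(115,165),(160,180)):
        q=P[(d<25)&(P[...,2]>a)&(P[...,2]<b)]; print(n,'pin',a,b,len(q),q.mean(0).round(1) if len(q) else '',circ(q) if len(q)>5 else '')
    d=np.linalg.norm(P[...,:2]-[508,-316],axis=-1)
    m=(d<70)&(P[...,2]>91)&(P[...,2]<99); q=P[m]; print(n,'rim',len(q),circ(q),q.min(0),q.max(0))
    d=np.abs(P[...,0]-568)<20;m=d&(abs(P[...,1]+92)<60)&(P[...,2]>80)&(P[...,2]<104);q=P[m];print('bar',len(q),q.mean(0),q.min(0),q.max(0), np.polyfit(q[:,1],q[:,0],1))
    for nm,(x,y),r in(('small',(635,-165),60),('blue',(630,15),60)):
        m=(np.linalg.norm(P[...,:2]-[x,y],axis=-1)<r)&(P[...,2]>60)&(abs(P[...,1]+87)>55);q=P[m];print(nm,len(q),q.min(0) if len(q) else '',q.max(0) if len(q) else '')
    m=(P[...,2]>190)&(P[...,0]>200)&(P[...,1]<420);q=P[m];print('tall',q.min(0).round(),q.max(0).round())
plan([631,-87,300],1.632)
E
```

```text
s pin 50 108 71 [635.5 -90.7  73.3] [624.5 -77.7  17.4]
s pin 115 165 130 [638.4 -94.3 142.4] [633.5 -87.8  10.5]
s pin 160 180 67 [635.7 -91.1 168.1] [635.2 -89.7   7.2]
s rim 195 [ 511.2 -318.5   37.7] [ 470.12015616 -358.62144156   91.0178434 ] [ 551.30660642 -279.03788739   97.40281181]
bar 269 [574.26529243 -95.1412695   91.50517949] [ 561.99710977 -137.74555917   80.39488435] [582.59597467 -47.30617506  98.31137627] [-4.53652229e-02  5.69949188e+02]
small 90 [ 652.91859708 -212.50304104   60.46529138] [ 667.33794496 -198.06450755  109.63911416]
blue 201 [615.2246063   54.02397883  60.25914123] [635.93035663  73.73730886 160.42403643]
tall [ 462. -406.  190.] [1060.  356.  252.]
t pin 50 108 31 [628.1 -84.7  56.5] [636.6 -84.3  15.5]
t pin 115 165 28 [626.3 -82.1 149.9] [631.2 -86.2  10.4]
t pin 160 180 43 [629.7 -85.  168.6] [630.  -85.2   7.3]
t rim 93 [ 508.3 -315.9   37.7] [ 468.68568717 -354.95776328   91.01617818] [ 547.77675262 -276.02006717   97.91040144]
bar 163 [568.40421718 -87.97565777  93.41748775] [ 560.02305972 -133.77921456   80.46013506] [576.63074787 -44.93724429  99.59130964] [-4.76147112e-02  5.64215282e+02]
small 28 [ 649.94153226 -206.53400996   68.73653617] [ 665.06419155 -194.78217052  108.84700279]
blue 50 [610.5078571   58.34599097  70.42973533] [630.727269    73.0178894  162.40644348]
tall [ 457. -550.  190.] [1062.  360.  252.]
t 0.1 shift [-631.8 -443.5  -73.4] spin 71.3 tcp [137.3 506.4 226.1] [-3.14  -0.     2.877] F [ 0.5  0.8 -0.7] w 91.9
```

>>> {"api": "carry_out", "payload": {"motion": [[0,0,0,-50,0],[0,-30,-20,-80,0],[0,-75,-52,-80,8],[0,-120,-84,-80,16],[0,-165,-116,-80,24],[0,-210,-148,-80,32],[0,-255,-180,-80,40],[0,-300,-212,-80,48],[0,-345,-244,-80,56],[0,-390,-275,-80,64]]}}

```text
time: 1.35
tool_pos: [442.5, 137.4, 306.2]
tcp_rot: [-3.141, 0.001, 1.755]
contact_force: [0.4, 0.6, 0.1]
grip_width: 91.4
```

```bash
python3 - <<'E'
from h import *
plan([632,-87,260],1.632)
E
```

```text
t 1.35 shift [-255.2  145.3   46.3] spin 7.0 tcp [442.5 137.4 306.2] [-3.141e+00  1.000e-03  1.755e+00] F [0.4 0.6 0.1] w 91.4
```

>>> {"api": "carry_out", "payload": {"motion": [[0,-48,27,0,3],[0,-96,55,0,7],[0,-144,82,0,7],[0,-192,109,20,7],[0,-235,134,40,7],[0,-255,145,46,7],[0,-255,145,46,7],[0,-255,145,46,7]]}}

```text
time: 2.35
tool_pos: [631.3, -86.0, 260.5]
tcp_rot: [-3.14, 0.001, 1.633]
contact_force: [-0.1, -0.1, -0.0]
grip_width: 91.9
```

```bash
python3 - <<'E'
from h import *
plan([632,-87,126],1.632)
for n in('scene','top'):
    c=bot.capture(n); save(n+'1.png',c['color'],1.4); print(proj(c,bot.get_obs()['tool_pos'])*1.4)
E
```

```text
t 2.35 shift [ -0.9   0.8 134.5] spin 0.1 tcp [631.3 -86.  260.5] [-3.140e+00  1.000e-03  1.633e+00] F [-0.1 -0.1 -0. ] w 91.9
[389.30620496 277.84168612]
[454.37072043 224.57684945]
```

View pics/scene1.png

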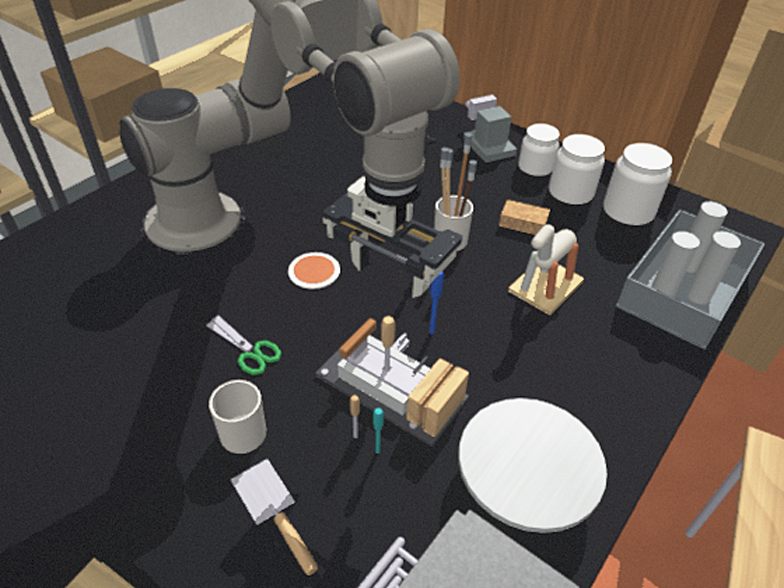

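The gripper is centred above the pin: its fingertips are at (358,268) and (420,293), which agrees with the projected TCP at (389,278). Descending.

>>> {"api": "carry_out", "payload": {"motion": [[0,-1,1,30,0],[0,-1,1,60,0],[0,-1,1,90,0],[0,-1,1,115,0],[0,-1,1,134,0],[0,-1,1,134,0],[0.4,-1,1,134,0],[0.7,-1,1,134,0],[1,-1,1,134,0],[1,-1,1,134,0]]}}

```text
time: 3.7
tool_pos: [632.5, -86.9, 127.6]
tcp_rot: [3.141, 0.001, 1.634]
contact_force: [-0.1, -0.8, -0.3]
grip_width: 56.5
```

>>> {"api": "carry_out", "payload": {"motion": [[1,0,0,0,0],[1,0,0,0,0],[1,0,0,0,0]]}}

```text
time: 4.08
tool_pos: [632.5, -86.9, 127.5]
tcp_rot: [3.141, 0.001, 1.634]
contact_force: [-0.0, -0.2, 0.9]
grip_width: 26.5
```

```bash
python3 - <<'E'
from h import *
plan([632,-87,300],1.632)
E
```

```text
t 4.075 shift [  -0.3   -0.4 -172.5] spin 0.1 tcp [632.5 -86.9 127.5] [3.141e+00 1.000e-03 1.634e+00] F [-0.  -0.2  0.9] w 26.5
```

>>> {"api": "carry_out", "payload": {"motion": [[1,0,0,0,0],[1,0,0,0,0],[1,0,0,0,0],[1,0,0,0,0]]}}

```text
time: 4.58
tool_pos: [632.5, -86.9, 127.5]
tcp_rot: [3.141, 0.001, 1.634]
contact_force: [0.4, -0.2, 0.5]
grip_width: 20.9
```

>>> {"api": "carry_out", "payload": {"motion": [[1,0,0,-15,0],[1,0,0,-30,0],[1,0,0,-45,0],[1,0,0,-65,0],[1,0,0,-85,0],[1,0,0,-105,0],[1,0,0,-125,0],[1,0,0,-135,0],[1,0,0,-135,0]]}}

```text
time: 5.7
tool_pos: [632.7, -86.8, 263.5]
tcp_rot: [3.14, 0.002, 1.634]
contact_force: [-0.2, 0.8, -1.4]
grip_width: 21.0
```

```bash
python3 - <<'E'
from h import *
plan([509.7,-317,262],1.632)
for n in('scene','top'):
    c=bot.capture(n); save(n+'2.png',c['color'],1.4)
    P=cloud(c); o=bot.get_obs(); d=np.linalg.norm(P[...,:2]-o['tool_pos'][:2],axis=-1)
    for a,b in((140,160),(160,180),(180,200),(200,220),(220,250)):
        q=P[(d<20)&(P[...,2]>a)&(P[...,2]<b)]; print(n,a,len(q),q.mean(0).round(1),q.min(0).round(1))
E
```

```text
t 5.7 shift [-222.  -137.2    1.6] spin 0.1 tcp [632.7 -86.8 263.5] [3.140e+00 2.000e-03 1.634e+00] F [-0.2  0.8 -1.4] w 21.0
scene 140 16 [636.5 -90.7 154.9] [632.7 -93.7 148.3]
scene 160 23 [636.  -90.4 170.7] [632.5 -93.1 162.6]
scene 180 27 [636.2 -90.7 191.7] [630.3 -93.6 180.1]
scene 200 30 [636.2 -90.6 210. ] [631.  -93.7 200.1]
scene 220 45 [636.3 -91.  233.7] [630.3 -95.  220.1]<stdin>:7: RuntimeWarning: Mean of empty slice.
  ret = um.true_divide(
Traceback (most recent call last):
ValueError: zero-size array to reduction operation minimum which has no identity
```

View pics/scene2.png

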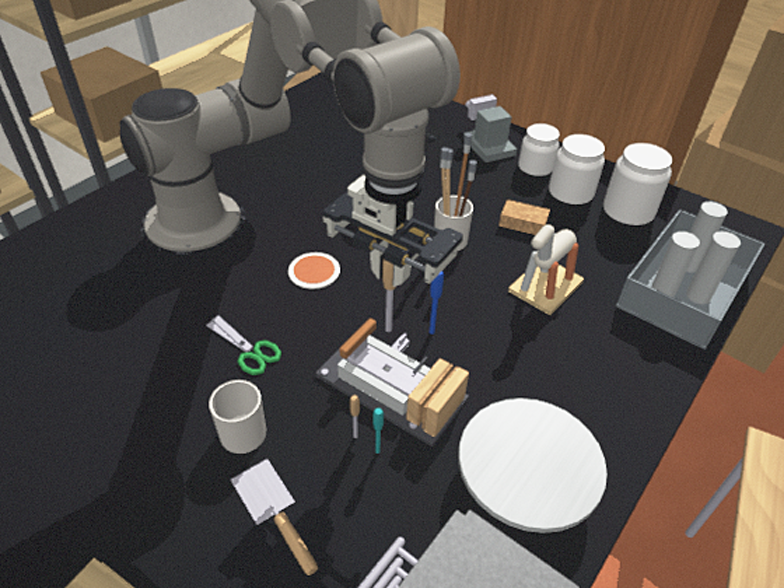

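The pin hangs straight in the gripper with its foot near (389,328), about 148 mm up. Moving over the pot at (238,415).

>>> {"api": "carry_out", "payload": {"motion": [[1,-35,-22,0,0],[1,-70,-44,0,0],[1,-105,-66,0,0],[1,-140,-88,0,0],[1,-175,-109,0,0],[1,-205,-127,0,0],[1,-222,-137,0,0],[1,-222,-137,0,0],[1,-222,-137,0,0],[1,-222,-137,0,0]]}}

```text
time: 7.05
tool_pos: [510.0, -315.7, 262.2]
tcp_rot: [-3.141, 0.001, 1.635]
contact_force: [0.1, 0.4, -1.1]
grip_width: 21.1
```

```bash
python3 - <<'E'
from h import *
plan([509.7,-317,123],1.632)
for n in('scene','top'):
    c=bot.capture(n); save(n+'3.png',c['color'],1.4)
E
```

```text
t 7.05 shift [ -1.2  -0.3 139.2] spin 0.2 tcp [ 510.  -315.7  262.2] [-3.141e+00  1.000e-03  1.635e+00] F [ 0.1  0.4 -1.1] w 21.1
```

View pics/scene3.png

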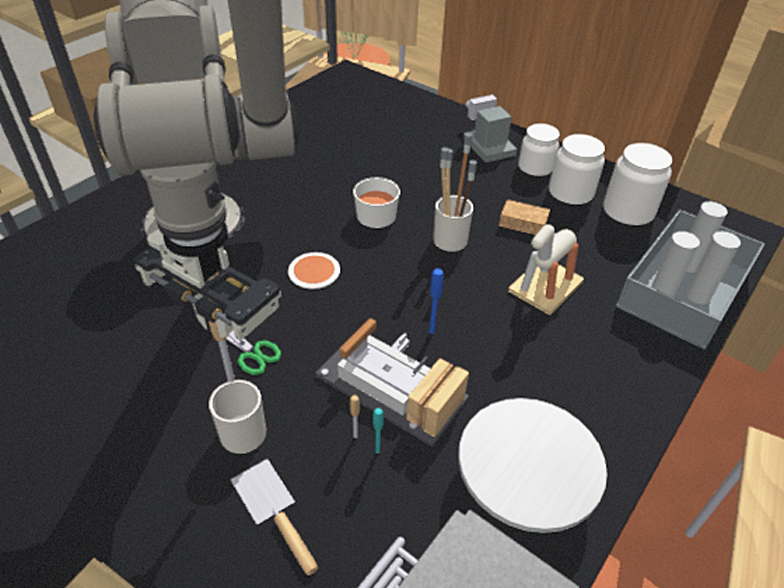

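The pin's foot, at (230,378), is above the pot opening at (237,400). Lowering it.

>>> {"api": "carry_out", "payload": {"motion": [[1,-1,0,20,0],[1,-1,0,40,0],[1,-1,0,60,0],[1,-1,0,80,0],[1,-1,0,95,0],[1,-1,0,110,0],[1,-1,0,125,0],[1,-1,0,132,0],[1,-1,0,137,0],[1,-1,0,138,0]]}}

```text
time: 8.4
tool_pos: [509.9, -317.1, 124.2]
tcp_rot: [-3.141, 0.001, 1.635]
contact_force: [0.6, -0.1, -0.8]
grip_width: 21.4
```

```bash
python3 - <<'E'
from h import *
plan([509.7,-317,122],1.632)
c=bot.capture('scene'); save('scene4.png',c['color'][220:340,100:260],5)
E
```

```text
t 8.4 shift [ 0.1 -0.2  2.2] spin 0.2 tcp [ 509.9 -317.1  124.2] [-3.141e+00  1.000e-03  1.635e+00] F [ 0.6 -0.1 -0.8] w 21.4
```

View pics/scene4.png

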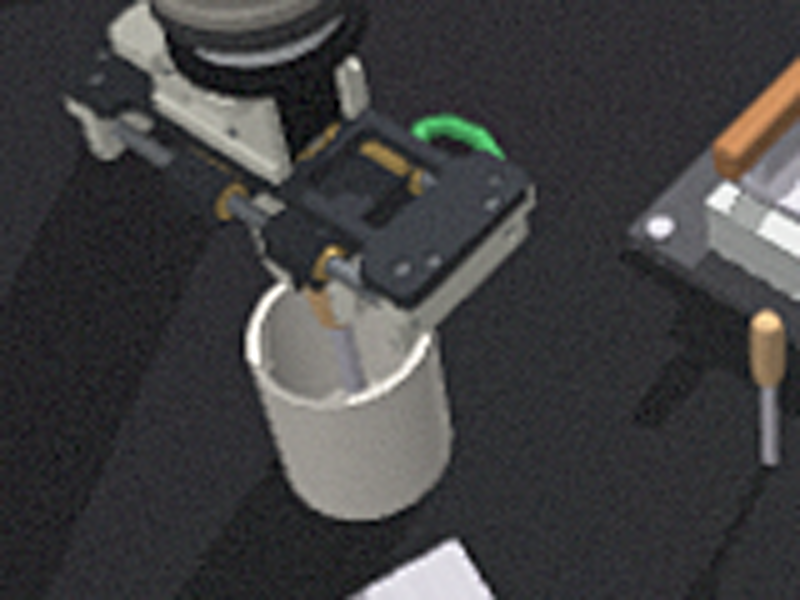

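The shaft at (348,365) is inside the pot and the pot is upright. I'll lower it a little more and release.

>>> {"api": "carry_out", "payload": {"motion": [[1,0,0,1.5,0],[1,0,0,1.5,0],[0.7,0,0,1.5,0],[0.6,0,0,1.5,0],[0.5,0,0,1.5,0],[0.4,0,0,1.5,0],[0.3,0,0,1.5,0],[0.2,0,0,1.5,0],[0,0,0,1.5,0],[0,0,0,1.5,0]]}}

```text
time: 9.7
tool_pos: [509.9, -317.2, 122.8]
tcp_rot: [-3.141, 0.001, 1.635]
contact_force: [-1.0, 0.7, 0.1]
grip_width: 88.7
```

```bash
python3 - <<'E'
from h import *
plan([509.7,-317,280],1.632)
c=bot.capture('scene'); save('scene5.png',c['color'][220:340,100:260],5)
E
```

```text
t 9.7 shift [   0.    -0.3 -157.2] spin 0.2 tcp [ 509.9 -317.2  122.8] [-3.141e+00  1.000e-03  1.635e+00] F [-1.   0.7  0.1] w 88.7
```

View pics/scene5.png

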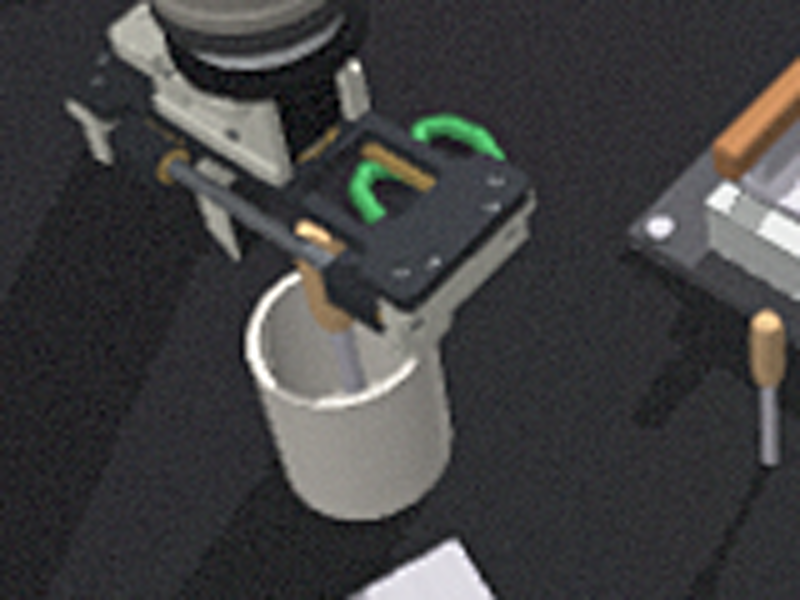

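The pin stands free in the pot, with its grip at (320,280) and the fingers open. Going straight up.

>>> {"api": "carry_out", "payload": {"motion": [[0,0,0,-20,0],[0,0,0,-45,0],[0,0,0,-75,0],[0,0,0,-105,0],[0,0,0,-130,0],[0,0,0,-140,0],[0,0,0,-140,0]]}}

```text
time: 10.62
tool_pos: [510.1, -317.1, 262.9]
tcp_rot: [3.142, 0.001, 1.635]
contact_force: [-0.2, 0.1, -0.8]
grip_width: 91.5
```

```bash
python3 - <<'E'
from h import *
plan([569.5,-91,200],1.632)
c=bot.capture('scene'); save('scene6.png',c['color'],1.4)
E
```

```text
t 10.625 shift [221.9  73.9  62.5] spin 0.2 tcp [ 510.1 -317.1  262.9] [3.142e+00 1.000e-03 1.635e+00] F [-0.2  0.1 -0.8] w 91.5
```

View pics/scene6.png

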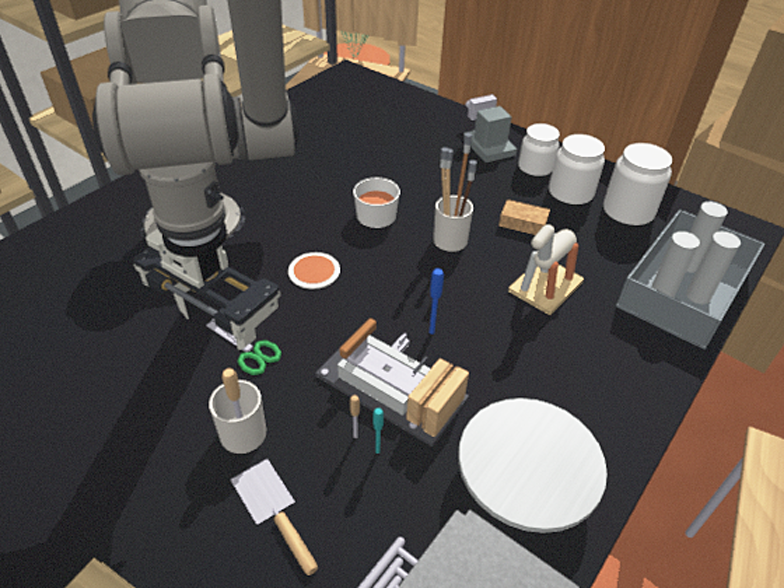

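The pin stands upright in the pot (grip at (231,385)) and the rest of the table is unchanged. Before going to the crossbar I'll measure the marker with averaged frames.

```bash
python3 - <<'E'
from h import *
import pickle
for n,roi in(('scene',(232,275,260,315)),('top',(145,205,280,340))):
    cs=[bot.capture(n) for _ in range(4)]; c=cs[0]; c['color']=np.mean([x['color'] for x in cs],0).astype(np.uint8)
    pickle.dump(c,open(n+'6.pkl','wb')); save(n+'6c.png',c['color'][roi[0]:roi[1],roi[2]:roi[3]],13)
    g=c['color'].sum(2)//3
    if n=='top':
        for u in(293,295,297,299,301): print(u,g[150:192,u])
plan([570.5,-91,200],1.632)
E
```

```text
293 [ 51  51  52  51  50  51  50  51  51  52  51  49  49  51  51  52  51  53
  52  51  51  47  39  37  43  50  54  88 198 231 233 206 231 216 112  59
  53  53  53  51  51  53]
295 [ 79  72  69  66  65  64  66  68  68  69  67  65  65  64  63  61  60  59
  58  55  50  40  37  39  50  53  53 110 232 223 229 206 230 216 110  59
  52  53  53  53  53  50]
297 [221 196 128 109 109 107 109 109 109 110 108 109 106 107 108 107 106 103
  96  82  78  77  77  80  86 103 106 139 230 217 218 208 229 190 119  95
  90  87  84  81  78  78]
299 [159 159 143 137 121 110 110 109 107 108 107 104  98 109 110 109 109 103
  85  80  80  80  79  82 105 108 108 135 229 193 195 230 232 186 123 109
 109 110 110 110 110 109]
301 [142 117 111 112 105 116 179 186 170 164 145 109 144 175 183 181 157 120
 109 106 107 111 123 124 125 123 123 127 223 226 227 231 228 159 125 122
 120 118 118 118 118 117]
t 11.075 shift [221.6  75.1  62.2] spin 0.2 tcp [ 509.9 -317.   262.4] [-3.141e+00  1.000e-03  1.635e+00] F [-0.1 -0.7  0.7] w 92.1
```

View pics/scene6c.png

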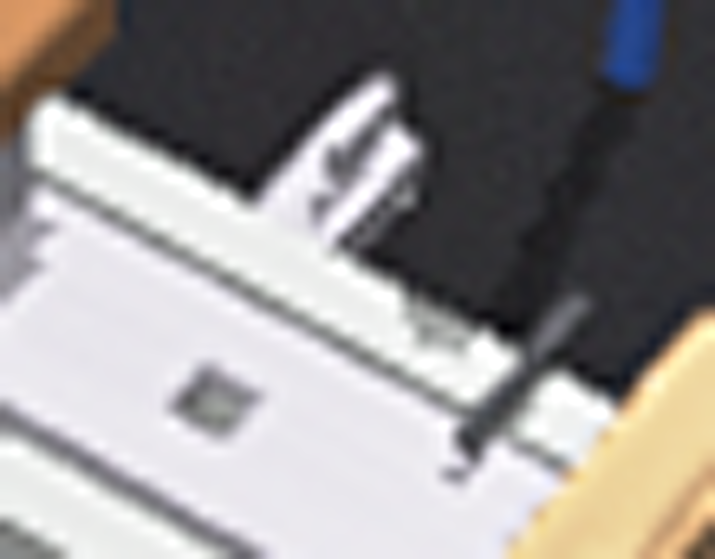

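View pics/top6c.png

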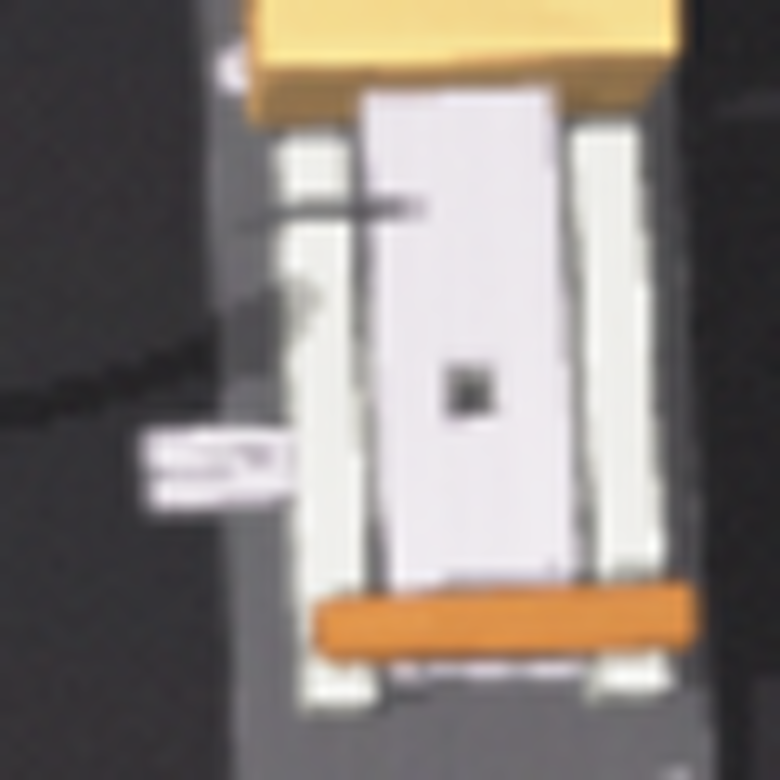

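```bash
python3 - <<'E'
from h import *
import pickle
np.set_printoptions(linewidth=200)
s=pickle.load(open('scene6.pkl','rb'));t=pickle.load(open('top6.pkl','rb'))
P=cloud(t); print('top z'); print(P[175:187,289:304,2].round(0)); print('top x');print(P[175:187,295,0].round(1))
g=t['color'].sum(2)//3; print(g[175:187,289:304])
P=cloud(s)
print('scene z, v236..253 u276..294');print(P[236:254,276:295,2].round(0));g=s['color'].sum(2)//3;print(g[236:254,276:295])
a=.061
ex=np.array([np.cos(a),np.sin(a)])
for n,c in(('s',s),('t',t)):
    P=cloud(c); q=(P[...,:2]-[632,-87])@np.array([[np.cos(a),-np.sin(a)],[np.sin(a),np.cos(a)]])
    m=(q[...,1]>45)&(q[...,1]<90)&(abs(q[...,0])<60)&(P[...,2]>50)&(P[...,2]<64)
    print(n,'fin pts',m.sum(),np.c_[q[m],P[m][:,2]].round(1)[:40].tolist())
E
```

```text
top z
[[-6. -1. -1.  2. -4.  2. -2. -0. 11. 11.  9. 13. 10. 42. 47.]
 [ 2. -2. -3. -1.  1. -2. -3.  1. 12. 16. 10.  9. 10. 37. 48.]
 [-3. -4. -4. -3. -4. -7. -1. -3. 12. nan 11.  5. 10. 42. 50.]
 [-1. -3. 43. 37. 41. 41. 41. 44. 47. 44. 41. 43. 49. 44. 48.]
 [ 1.  0. 43. 45. 41. 43. 45. 40. 43. 41. 43. 45. 42. 43. 50.]
 [-2.  3. 45. 54. 55. 51. 55. 53. 57. 41. 43. 45. 46. 40. 49.]
 [ 0.  0. 47. 46. 43. 41. 44. 43. 40. 45. 36. 42. 41. 43. 46.]
 [ 1.  2. 39. 43. 43. 45. 39. 44. 43. 43. 44. 45. 44. 40. 48.]
 [-0. -0. 38. 44. 44. 42. 44. 38. 42. 44. 38. 44. 39. 42. 49.]
 [ 2. -3.  4. -2.  3.  1.  1.  0. 10. 10.  9. 11. 13. 25. 45.]
 [-2.  0. -0.  4. -1.  0. -3. -1.  7. 16. 13. 13.  8. 21. 47.]
 [-3.  2. -3. -4. -7. -0. -0. -2.  7. 10. 14. 13. 12. 18. 46.]]
top x
[637.6 634.4 630.8 620.5 616.6 611.9 610.4 608.  604.  607.2 604.5 600.8]
[[ 41  41  49  51  50  51  53  63 103 109 108 108 123 189 236]
 [ 50  52  53  54  54  52  53  68 106 110 108 106 123 194 236]
 [ 52  57  75  85  88  93 110 115 139 138 135 123 127 184 236]
 [ 55  84 154 191 198 210 232 230 230 230 229 228 223 224 237]
 [ 56
[... 3407 characters left out ...]
], [-13.8, 73.0, 56.2], [-12.1, 75.1, 55.3], [-11.5, 78.9, 52.2], [-15.4, 71.1, 53.0], [-12.5, 71.1, 55.0], [-11.4, 74.1, 52.9], [-10.6, 77.7, 50.1], [-14.8, 65.5, 54.8], [-13.2, 67.7, 53.8], [-12.2, 70.9, 51.5], [-10.3, 72.6, 51.2], [-15.0, 61.3, 54.8], [-12.1, 61.2, 56.8], [-10.4, 63.3, 56.1], [-13.6, 59.2, 53.9], [-11.8, 61.1, 53.3], [-12.8, 58.1, 51.7], [-11.1, 60.2, 50.8], [46.1, 53.9, 54.3], [47.5, 46.6, 58.8], [48.3, 50.2, 55.8], [47.6, 46.9, 54.8], [47.6, 47.5, 50.3]]
t fin pts 10 [[44.2, 56.2, 54.5], [44.0, 53.1, 54.8], [43.4, 50.1, 56.9], [43.6, 46.8, 55.1], [-15.4, 78.4, 54.2], [-15.7, 75.3, 55.2], [-15.3, 71.9, 51.4], [-15.9, 69.0, 54.8], [-15.8, 65.7, 53.1], [-16.7, 62.8, 57.3]]
```

Depth shows the fin at clamp x of about -15.8 (top) and -13.3 (scene), and the pointer at about 43.8 and 47.4. The jaw travel needed is therefore about 60 mm. Going to the crossbar.

>>> {"api": "carry_out", "payload": {"motion": [[0,45,15,0,0],[0,90,30,0,0],[0,135,46,0,0],[0,180,61,10,0],[0,212,72,30,0],[0,222,75,60,0],[0,222,75,85,0],[0,222,75,85,0],[0,222,75,85,0]]}}

```text
time: 12.2
tool_pos: [571.0, -91.0, 178.3]
tcp_rot: [3.141, 0.001, 1.635]
contact_force: [-0.4, -0.3, 0.4]
grip_width: 91.9
```

```bash
python3 - <<'E'
from h import *
plan([570.5,-91,66],1.632)
for n in('scene','top'):
    c=bot.capture(n); save(n+'7.png',c['color'][130:330,180:380],3)
E
```

```text
t 12.2 shift [  0.2  -0.5 112.3] spin 0.2 tcp [571.  -91.  178.3] [3.141e+00 1.000e-03 1.635e+00] F [-0.4 -0.3  0.4] w 91.9
```

View pics/scene7.png

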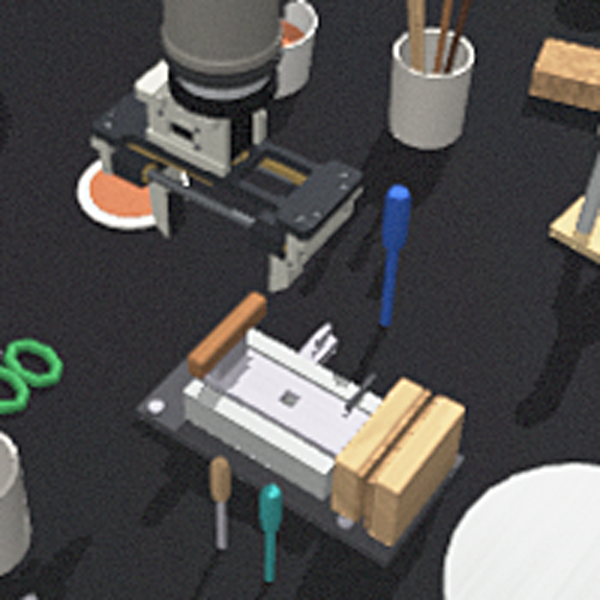

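The fingers straddle the crossbar at (228,335). Descending and closing.

>>> {"api": "carry_out", "payload": {"motion": [[0,0,0,30,0],[0,0,0,60,0],[0,0,0,85,0],[0,0,0,105,0],[0,0,0,111,0],[0,0,0,111,0],[0.5,0,0,111,0],[1,0,0,111,0],[1,0,0,111,0],[1,0,0,111,0]]}}

```text
time: 13.55
tool_pos: [571.3, -91.3, 67.8]
tcp_rot: [3.14, 0.002, 1.635]
contact_force: [-0.0, -0.6, -0.3]
grip_width: 56.1
```

>>> {"api": "carry_out", "payload": {"motion": [[1,0,0,0,0],[1,0,0,0,0],[1,0,0,0,0],[1,0,0,0,0],[1,0,0,0,0],[1,0,0,0,0],[1,0,0,0,0],[1,0,0,0,0]]}}

```text
time: 14.55
tool_pos: [570.2, -91.3, 67.7]
tcp_rot: [-3.141, 0.001, 1.634]
contact_force: [-4.5, -1.1, 3.1]
grip_width: 15.6
```

```bash
python3 - <<'E'
from h import *
o=bot.get_obs();p=o['tool_pos']; plan(p-60*np.array([np.cos(.061),np.sin(.061),0]),1.632)
E
```

```text
t 14.55 shift [  0.2 -60.    0. ] spin 0.1 tcp [570.2 -91.3  67.7] [-3.141e+00  1.000e-03  1.634e+00] F [-4.5 -1.1  3.1] w 15.6
```

>>> {"api": "carry_out", "payload": {"motion": [[1,0,-6,0,0],[1,0,-14,0,0],[1,0,-22,0,0],[1,0,-30,0,0],[1,0,-38,0,0],[1,0,-46,0,0],[1,0,-53,0,0],[1,0,-58,0,0],[1,0,-58,0,0],[1,0,-58,0,0]]}}

```text
time: 15.8
tool_pos: [514.8, -94.4, 67.7]
tcp_rot: [3.137, 0.001, 1.634]
contact_force: [10.5, 4.3, -7.1]
grip_width: 15.9
```

```bash
python3 - <<'E'
from h import *
import pickle
plan([512,-95,68],1.632)
a=.061
for n,roi in(('scene',(225,275,245,305)),('top',(145,205,280,340))):
    cs=[bot.capture(n) for _ in range(6)]; c=cs[0]; c['color']=np.mean([x['color'] for x in cs],0).astype(np.uint8)
    c['depth']=np.median([x['depth'] for x in cs],0)
    pickle.dump(c,open(n+'8.pkl','wb')); save(n+'8.png',c['color'][roi[0]:roi[1],roi[2]:roi[3]],13)
    P=cloud(c); q=(P[...,:2]-[632,-87])@np.array([[np.cos(a),-np.sin(a)],[np.sin(a),np.cos(a)]])
    m=(q[...,1]>20)&(q[...,1]<90)&(abs(q[...,0])<60)&(P[...,2]>51)&(P[...,2]<64)
    v,u=np.where(m)
    print(n,'\n',np.c_[u,v,q[m],P[m][:,2]].round(1))
E
```

```text
t 15.8 shift [-0.4 -2.9 -0.3] spin 0.1 tcp [514.8 -94.4  67.7] [3.137e+00 1.000e-03 1.634e+00] F [10.5  4.3 -7.1] w 15.9
scene 
 [[289.  238.  -14.6  78.9  54. ]
 [288.  239.  -14.6  74.3  54.4]
 [289.  239.  -12.5  75.6  54.6]
 [290.  239.  -11.3  78.7  52.6]
 [287.  240.  -15.   70.3  54.1]
 [288.  240.  -12.8  71.6  54.3]
 [289.  240.  -11.1  73.7  53.5]
 [286.  241.  -14.4  64.9  55.7]
 [287.  241.  -13.3  67.9  53.6]
 [288.  241.  -11.6  69.8  53. ]
 [285.  242.  -14.9  61.1  55.1]
 [286.  242.  -13.1  62.9  54.6]
 [287.  242.  -11.   64.3  54.7]
 [285.  243.  -14.1  60.1  52.7]
 [286.  243.  -11.3  60.3  54.4]
 [286.  244.  -10.9  59.8  51.3]
 [285.  245.   -9.6  53.2  54.6]
 [286.  245.   -7.8  55.   54.2]
 [284.  246.   -9.4  48.3  55.6]
 [285.  246.   -7.5  50.   55.2]
 [286.  246.   -7.2  54.4  51.3]
 [283.  247.   -9.9  44.7  54.9]
 [284.  247.   -8.4  47.   53.7]
 [285.  247.   -7.2  49.9  51.8]
 [282.  248.  -10.3  40.9  54.5]
 [283.  248.   -8.7  43.   53.5]
 [284.  248.   -6.5  44.2  53.9]
 [281.  249.  -10.2  36.2  55.2]
 [282.  249.   -8.3  38.   54.7]
 [283.  249.  
[... 1339 characters left out ...]
 62.8]
 [301.  169.   18.3  48.1  53.6]
 [302.  169.   18.4  44.8  52.3]
 [303.  169.   18.3  41.6  51.9]
 [304.  169.   18.2  38.5  52. ]
 [305.  169.   18.   35.3  51.9]
 [306.  169.   17.9  32.1  51.7]
 [299.  178.  -10.2  56.   54.5]
 [300.  178.  -10.4  52.9  55. ]
 [301.  178.  -10.6  49.7  54.9]
 [302.  178.  -10.2  46.4  51.9]
 [303.  178.  -10.8  43.4  54.6]
 [304.  178.  -11.   40.3  55. ]
 [305.  178.  -11.1  37.1  54.5]
 [306.  178.  -11.1  33.9  53.6]
 [307.  178.  -11.6  30.9  55.2]
 [292.  180.  -15.3  78.3  53.4]
 [293.  180.  -15.8  75.3  56.1]
 [294.  180.  -15.7  72.1  54.3]
 [295.  180.  -15.8  68.9  53.8]
 [296.  180.  -16.   65.8  54.2]
 [297.  180.  -16.   62.5  52.8]]
```

View pics/scene8.png

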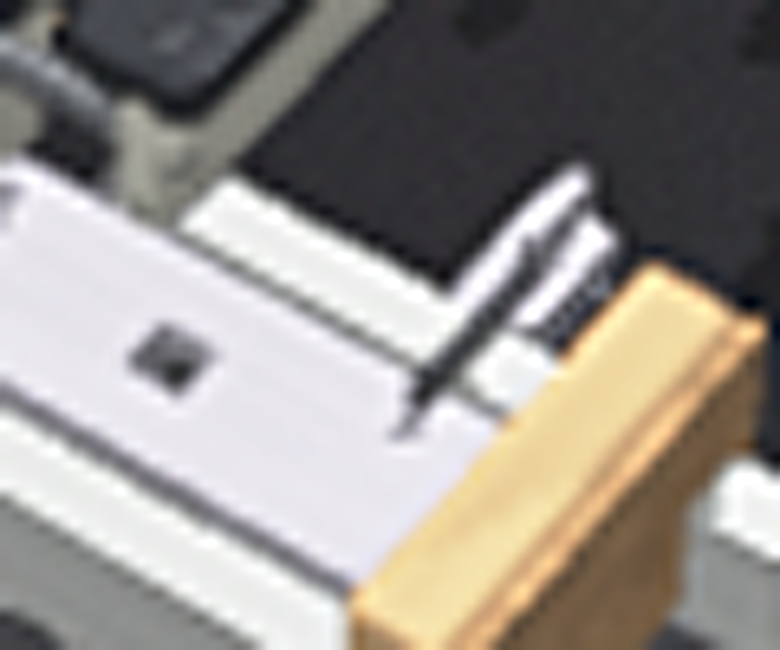

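View pics/top8.png

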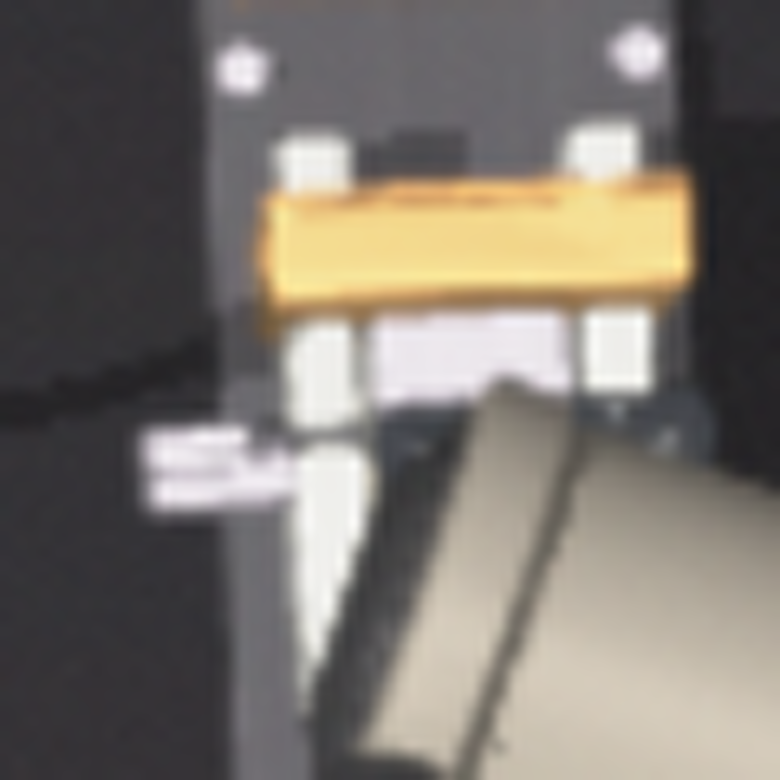

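The pointer (scene8.png about (490,310)) is still about 4.8 mm on the jaw side of the fin (about (520,240)). Both views agree on this: 4.7 mm in scene and 5.3 mm in top. The arm also sags about 2.6 mm under the spring, so I'll command 7.5 mm.

>>> {"api": "carry_out", "payload": {"motion": [[1,0,-3,0,0],[1,0,-5,0,0],[1,0,-7,0,0],[1,0,-7.5,0,0],[1,0,-7.5,0,0],[1,0,-7.5,0,0],[1,0,-7.5,0,0],[1,0,-7.5,0,0]]}}

```text
time: 17.4
tool_pos: [510.2, -94.6, 67.7]
tcp_rot: [3.13, 0.002, 1.633]
contact_force: [12.0, 3.8, -8.6]
grip_width: 15.9
```

```bash
cat > m.py <<'E'
from h import *
import sys
plan([510,-95,68],1.632)
a=.061;k=sys.argv[1]
for n,roi in(('scene',(225,275,245,305)),('top',(145,205,280,340))):
    cs=[bot.capture(n) for _ in range(8)]; c=cs[0]; c['color']=np.mean([x['color'] for x in cs],0).astype(np.uint8)
    c['depth']=np.median([x['depth'] for x in cs],0)
    save(n+k+'.png',c['color'][roi[0]:roi[1],roi[2]:roi[3]],13)
    P=cloud(c); q=(P[...,:2]-[632,-87])@np.array([[np.cos(a),-np.sin(a)],[np.sin(a),np.cos(a)]])
    m=(q[...,1]>25)&(q[...,1]<90)&(abs(q[...,0]+12)<10)&(P[...,2]>52.5)&(P[...,2]<60)
    w=np.c_[q[m],P[m][:,2]]; f=w[w[:,1]>58.5]; p=w[w[:,1]<55]
    print(n,'fin',len(f),f.mean(0),'ptr',len(p),p.mean(0))
plan([510,-95,68],1.632)
E
python3 m.py 9
```

```text
t 17.4 shift [-0.4 -0.3 -0.3] spin 0.1 tcp [510.2 -94.6  67.7] [3.130e+00 2.000e-03 1.633e+00] F [12.   3.8 -8.6] w 15.9
scene fin 15 [-12.85199329  68.63702493  54.51061329] ptr 16 [-12.98849265  39.6234596   54.77379793]
top fin 6 [-15.77845764  70.49971966  54.16674416] ptr 16 [-15.73843329  42.13164623  54.99863346]
t 18.2 shift [-0.4 -0.3 -0.3] spin 0.1 tcp [510.2 -94.6  67.7] [3.130e+00 2.000e-03 1.633e+00] F [11.7  2.9 -8. ] w 15.8
```

View pics/scene9.png

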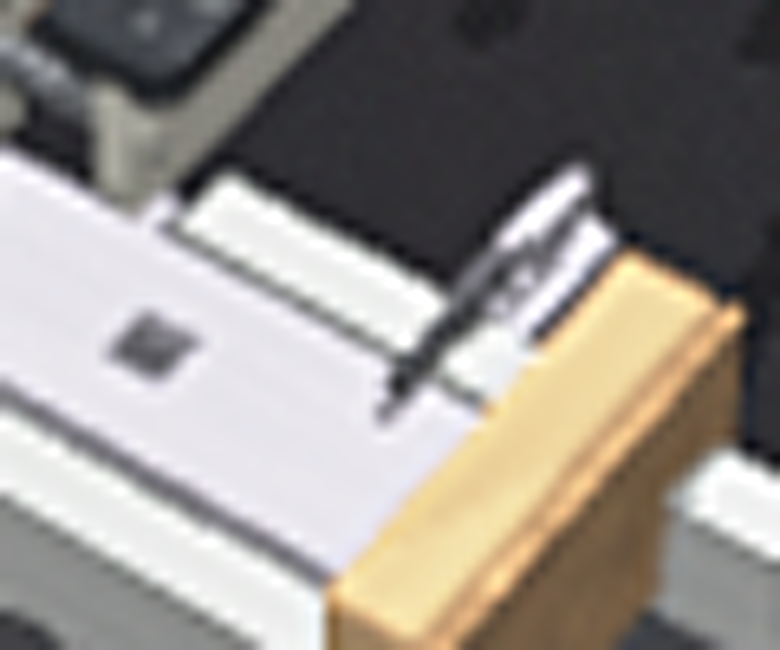

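View pics/top9.png

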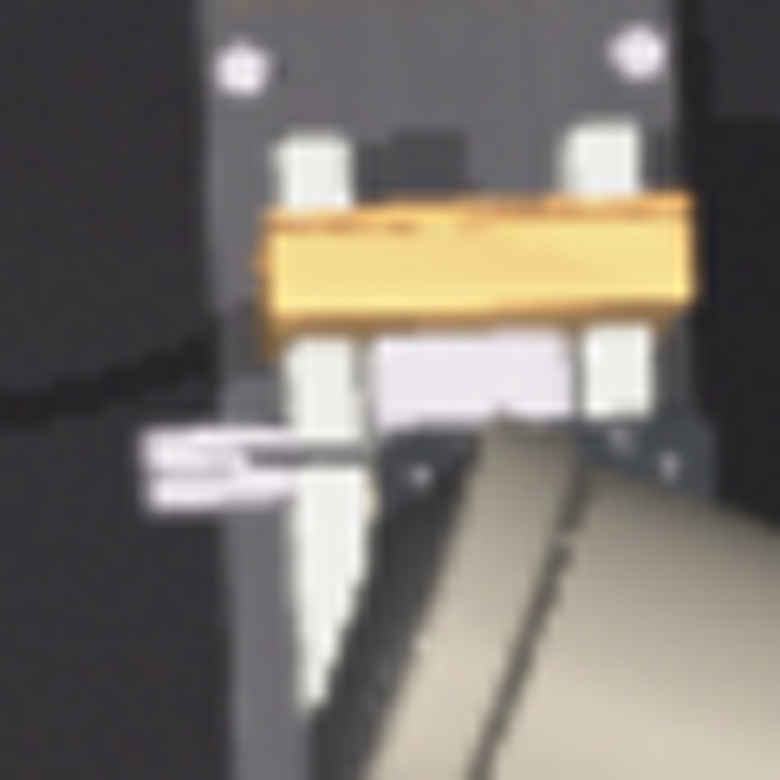

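The pointer lines up with the fin: it runs into the fin in scene9.png from (400,380) to (480,280), and both cameras put the offset below 0.2 mm. Last look at the whole table before handing in.

```bash
python3 - <<'E'
from h import *
c=bot.capture('scene'); save('scene10.png',c['color'],1.4)
E
```

```text
(no output)
```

View pics/scene10.png

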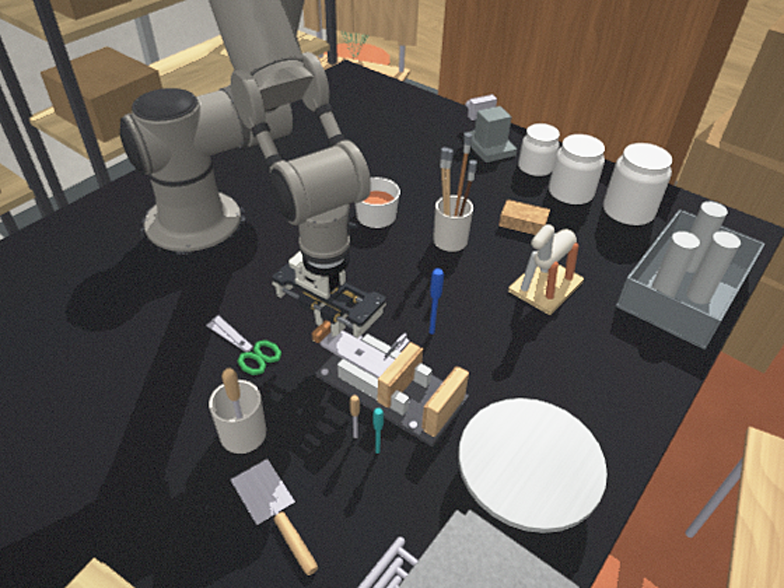

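The pin stands in the upright pot at (231,390), the jaw is held open, and the other things are where they stood. Handing in.

```bash
python3 -c "
from plant import bot
print(bot.close_job()); o=bot.get_obs(); print(o['time'],o['tool_pos'],o['contact_force'],o['grip_width'])"
```

```text
the job is handed in; nothing more can be done
None
the job is handed in; nothing more can be done
```

I drew the larger wooden-grip pin out of the clamp, stood it in the empty pot and let go. I then took the crossbar, pulled the jaw back about 60 mm to the marker, and handed the job in at about 18 s, still holding it against the spring.

- **Pointer:** it lined up with the marker fin to within about 0.2 mm in both cameras, against the 5 mm allowed. The two cameras disagree by about 3 mm on absolute position, but both show the same offset.
- **Hold:** the arm was at rest with about 12 N from the spring and the fingers at 15.8 mm on the bar. The tool did not move over the last 0.8 s I measured.
- **Pin, pot and table:** in the last picture the pin stood free in the upright pot, and nothing else looked moved. I judged this by eye and did not measure it.

No check failed. The hand-in gives no verdict.

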